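# Open the bayonet fuse holder and take out the fuse

### The arm

A 6-joint arm with a two-finger parallel gripper is mounted at the origin on a cart in front of the work surface, level with it; the furniture and walls round the work are solid. World frame = base frame: x ahead of the robot, y to its left, z up, the work surface at z = 0. Lengths are in m, angles in rad, forces in N, time in s.
With the tool pointing down it reaches from about 0.35 to 0.775 m from the base axis. Payload 7.3 kg.
Tool frame: the origin (TCP) lies on the mounting face of the last link; the fingertips stand 178 mm ahead of it and the grasp point (between the pads) lies 159 mm ahead of it (robot.grip_depth is the distance from the TCP to the grasp point, in m); z points along the fingers, y is the line along which they close (so a half turn about z gives the same grasp; the last joint's range is limited). The gripper opens to 92 mm and grips with 3 to 60 N. Pads are 19 mm wide; open, the fingers measure 130 mm over their backs; the gripper's body (75 mm by 190 mm) begins 47 mm behind the grasp point.
Start: joints at [-1.379, 0.342, 1.524, -0, 1.275, -0.146], TCP at [0.174, -0.495, 0.405] pointing down, gripper open.
Joint ranges: [-2.53, 2.53], [-0.77, 2.02], [0.04, 2.7], [-1, 4.14], [0.28, 2.66], [-3.11, 3.11]. Speed limits (rad/s): [2.57, 2.57, 3.14, 3.14, 3.14, 3.14].

### API

Orientations are given as [roll, pitch, yaw] about the fixed x, y, z axes, in that order (R = Rz(yaw) Ry(pitch) Rx(roll)).
In Python, from cell import observe, cams, robot, models gives the robot as it stands.
- The arm moves only by the shell command python3 -m jog 'ROWS' [FORCE]. ROWS is JSON, a list of rows, each a list of 3 entries, a list of its own where there are three numbers: the shift along the tool's x, y, z each as a share of 0.4 m, from -1 to 1, then the turn about the tool's z as a share of pi rad, from -1 to 1, then the closure, from 0 (fully open) to 1 (shut). In form: [[[x, y, z], turn, jaw], ...]. A call has 1 to 12 rows; each row is the pose to reach, as a shift and turn from the pose commanded when the call began, along the tool's axes at that moment, turning the shorter way round; what a row does not reach only later rows make up. A row lasts 1/8 s, in which the tool goes at most 62.5 mm and 10.7 degrees, less where a joint would pass 70% of its speed; a pose out of reach is approached as far as the arm can. A call with a number of a shift or a turn outside -1 to 1 is refused whole. A call with a gripper value outside its range is refused whole. The fingers move at their own pace and stop on an object; FORCE is the grip in N (left out, the last holds). Time passes only in rows, so rows that repeat a pose let the fingers close. It gives the time, the measured TCP pose, the force, the opening and the grip force at its end, in the units of the state.
- observe(): the state, without advancing time (a new reading comes with each control period).
- cams.read_camera(name): name is "side" or "top"; returns the picture (480x640x3 uint8, red, green, blue); there is no depth.
- cams.camera_model(name): a dict with "camera_matrix" (3x3 intrinsics, pixels), "pose" (4x4, takes a point from camera to world coordinates). Camera axes: x right, y down, z forward; pixel columns grow to the right and rows downward; lengths in m; the calibration is good to about 2 mm. A picture is of the moment at which its call begins. camera_model takes no time and is no camera call.
- robot.hand_in(): hands the job in; it is judged then, once.
Trained networks look in the newest picture that a camera, given by its name, has taken for a name from the list of things; names that differ only in an ending like _2 or _b are one class to them, and where a whole thing is asked for, a point or a joint stands for the part that bears it (a point fixed in the world has none). Each returns a list of dicts, best first, with "confidence" (0 to 1); they miss things now and then, are a little off and sometimes report something else, mostly with a low value. They report only what shows in the picture. A call takes as long as a camera call. They do not tell look-alikes from the thing itself.
- models.find_in(target, camera): "position" ([x, y, z] in m, in world coordinates, good to about 4 mm: the middle of the surface that is visible of it).
- models.pinpoint(target, camera): "position" ([x, y, z] in m, in world coordinates, good to about 4 mm: a listed point, or the origin of a listed thing).
The state is a dict: "time": time; "qpos": joint angles; "qvel": joint speeds; "joint_efforts": joint torques, N m; "tool_pos": TCP position; "tool_rot": TCP orientation; "contact_force": force on the tool from outside, world axes, zero at the start; "torque": the same for the moment, N m; "opening": finger opening in m; "grip_force": force on a finger pad.
Only numpy, scipy, OpenCV 4.12 (cv2) and the standard library are available. Lean on these libraries where they do the work, as an engineer would, in place of code of your own. Each camera call takes 0.05 s, during which the arm holds its last target. There are 200 camera calls.

### The job

Take the spent fuse out of the tester: push the winged black cap in against its spring, twist it anticlockwise until its catch lets go, lift it off and set it down in the aluminium tray with its wing upward. Then draw the fuse out of the neck and stand it on end in the same tray beside the cap. Leave the other things on the bench where they are.

Things in the scene. Friction and masses are not known exactly. Their poses are not given: they have to be found in the camera images.
- fuse_box: Fixed grey wedge-shaped tester housing, 150 mm deep (its x), 130 mm wide (its y), 50 mm high at the front (-x), 155 mm at the back. Origin: centre of its underside on the bench. Its panel slopes at 35 degrees, facing up and toward its own -x. Besides the cap it carries only a rocker switch and two sockets, at most 8 mm high, near the panel's lower edge.
- neck: Fixed steel neck standing square out of the panel, outer diameter 44, inner 38 mm. Origin: on its axis at the panel's surface; z outward along the axis (35 degrees from vertical, leaning to the box's -x), x up the slope, y level. Mouth at z = 27 mm. Two bayonet lugs reach 30 mm radius on its x and -x sides, z 20 to 26 mm; a catch tooth 6 mm deep hangs under each.
- neck_mouth (a point): Centre of the neck's mouth. To free the cap: push it in 8 mm or a little more (about 9 N; it bottoms at 11 mm) and, keeping it in, turn it 60 to 90 degrees anticlockwise seen from outside (positive about its z; a stop comes at about 135; it cannot turn clockwise). The spring then lifts it off the lugs; draw it 35 mm or more along the axis before moving sideways.
- cap: Loose black round cap over the neck, 72 mm in diameter, about 0.11 kg; hollow below, 29 mm deep, 64 mm wide inside, two inward tabs. Origin: centre of the skirt's lower rim; z along its axis, out through the wing; x along the wing. Locked at the start: coaxial with the neck, origin at neck z = 13 mm, wing along neck x, pressed outward by 6.5 N; play of about 2 mm and 4 degrees.
- wing (a point): Middle of the top edge of the cap's wing, 65 mm above the cap's origin. The wing is a straight upright bar, 60 mm long (cap x), 16 mm thick (cap y), rising 30 mm above the flat top plate, which lies 35 mm above the cap's origin.
- plunger (a joint): Spring plunger under the fuse, m: 0 with the cap locked, negative when pushed in (to -0.011), 0.014 with the cap off. It pushes 6.5 N at 0, 3 N at 0.014.
- fuse: Loose cartridge fuse: straight cylinder 34 mm in diameter, 100 mm long, white with steel ends, about 0.12 kg. Origin: centre of its lower (inner) end; z along its axis, outward. Its top is at neck z = 42 mm under the locked cap and rises to 56 mm once the cap is off, 29 mm proud of the mouth. 2 mm of play all round; it clears the mouth when drawn out 75 mm along the axis.
- fuse_mid (a point): Middle of the fuse, on its axis, 50 mm from either end.
- tray: Fixed open aluminium tray, 150 mm (its x) by 185 mm (its y), 22 mm high, walls and floor 4 mm thick. Origin: centre of its underside on the bench; z up.
- green_jar: Bystander: white jar with a green lid, 62 mm across, 83 mm high. Origin: centre of its underside.
- multimeter: Bystander: yellow and dark hand multimeter lying flat, 148 x 99 x 42 mm. Origin: centre of its underside.
- tape_roll: Bystander: roll of black tape lying flat, 67 mm across, 18 mm high. Origin: centre of its underside.
- solder_spool: Bystander: pale spool standing on end, 53 mm across, 32 mm high. Origin: centre of its underside.
Things that resemble listed ones, but are neither listed nor needed, are in the scene too. Of the things that look like the cap, the larger one is meant.

How it is judged:
On the way, in this order (a step that is already met when the one before it is completed fails the run):
1. the cap is pushed in at least 5 mm against its spring (z of cap in the frame of neck below 0.008 m), for 0.05 s.
2. the cap is off, clear of the neck, the fuse still in the neck (z of cap in the frame of neck above 0.045 m and z of fuse_mid in the frame of neck below 0.03 m), for 0.1 s.
3. the cap stands wing up in the tray, the fuse still in the neck (x of cap in the frame of tray between -0.045 and 0.045 m and y of cap in the frame of tray between -0.062 and 0.062 m and z of cap in the frame of tray between -0.002 and 0.01 m and angle between cap's own z axis and vertical below 0.1 rad and z of fuse_mid in the frame of neck below 0.03 m), for 0.2 s.
At the end, for the whole second after the job is handed in: The cap stands wing up (within 0.1 rad) on the tray's floor, and the fuse stands on either end (within 0.1 rad) on the tray's floor too, both let go and at rest (x of cap in the frame of tray between -0.045 and 0.045 m and y of cap in the frame of tray between -0.062 and 0.062 m and z of cap in the frame of tray between -0.002 and 0.01 m and angle between cap's own z axis and vertical below 0.1 rad and x of fuse_mid in the frame of tray between -0.065 and 0.065 m and y of fuse_mid in the frame of tray between -0.083 and 0.083 m and z of fuse_mid in the frame of tray between 0.047 and 0.061 m and angle between the z axis of fuse and the z axis of tray, either way round below 0.1 rad and linear speed of each of cap, fuse below 0.02 m/s); the robot touches nothing.
It fails at once if the green jar is moved more than 20 mm (distance of green_jar from where it was at the start of the episode above 0.02 m).
It fails at once if the multimeter is moved more than 20 mm (distance of multimeter from where it was at the start of the episode above 0.02 m).
It fails at once if the tape roll is moved more than 20 mm (distance of tape_roll from where it was at the start of the episode above 0.02 m).
It fails at once if the solder spool is moved more than 20 mm (distance of solder_spool from where it was at the start of the episode above 0.02 m).
It also fails if it takes over 56 s, if anything falls off the work surface, if the arm or the gripper's body presses on something with over 40 N, if the wrist force passes 120 N, or if a joint passes its speed limit or range.

## Working session

There is one attempt and no reset: what is moved stays moved. The work goes in short steps, Python scripts to look and compute and a shell command to move; the robot and the scene stay as the last step left them, time stands still between calls to the robot, and variables do not carry over. Pictures are saved under pics/ and viewed, at most 10 in all, crops included, and the job is handed in when it is done.

```bash
mkdir -p pics; ls; cat > h.py <<'E'
import numpy as np,cv2
from cell import observe,cams,robot,models
from scipy.spatial.transform import Rotation as Ro
def snap(c,n,crop=None,s=1):
    im=cams.read_camera(c)
    if crop: x0,y0,x1,y1=crop; im=im[y0:y1,x0:x1]
    im=cv2.resize(im,None,fx=s,fy=s,interpolation=cv2.INTER_CUBIC)
    cv2.imwrite(f'pics/{n}.png',im[:,:,::-1])
def proj(c,p):
    m=cams.camera_model(c);T=np.linalg.inv(np.array(m['pose']));q=T[:3,:3]@np.array(p)+T[:3,3]
    u=np.array(m['camera_matrix'])@q;return (u[:2]/u[2]).round(1)
E
python3 - <<'E'
from h import *
np.set_printoptions(precision=4,suppress=True)
snap('side','s0');snap('top','t0')
for c in('side','top'):
    m=cams.camera_model(c);print(c,np.array(m['pose']).round(3).tolist())
    for t in('fuse_box','neck_mouth','cap','wing','tray','green_jar','multimeter','tape_roll','solder_spool'):
        print(t,[(np.round(d['position'],4).tolist(),round(d['confidence'],2),proj(c,d['position']).tolist()) for d in models.pinpoint(t,c)[:3]])
s=observe();print(s['tool_pos'],s['tool_rot'],s['opening'],s['time'])
E
```

```text
pics
side [[-0.999, 0.032, -0.018, 0.591], [0.029, 0.394, -0.918, 0.794], [-0.023, -0.918, -0.395, 0.45], [0.0, 0.0, 0.0, 1.0]]
fuse_box [([0.5855, 0.1701, 0.0048], 0.72, [319.6, 348.8])]
neck_mouth [([0.5769, 0.1599, 0.1215], 0.63, [323.6, 274.2])]
cap [([0.5771, 0.1629, 0.1131], 0.95, [323.6, 280.6]), ([0.5628, -0.004, 0.0027], 0.6, [329.9, 290.9])]
wing [([0.5609, 0.1328, 0.1691], 0.97, [333.7, 234.6]), ([0.5782, 0.1636, 0.1128], 0.68, [322.9, 281.0])]
tray [([0.6109, -0.1787, -0.0022], 0.8, [303.3, 252.7])]
green_jar []
multimeter [([0.4282, -0.0041, 0.0022], 0.75, [405.6, 288.6])]
tape_roll [([0.4268, 0.1875, 0.0014], 0.85, [430.5, 354.0])]
solder_spool [([0.4193, -0.2143, 0.0007], 0.9, [392.2, 241.6])]
top [[0.017, -0.996, 0.092, 0.477], [-1.0, -0.017, 0.005, -0.003], [-0.004, -0.092, -0.996, 1.196], [0.0, 0.0, 0.0, 1.0]]
fuse_box []
neck_mouth []
cap [([0.5795, 0.1658, 0.1113], 0.85, [248.0, 238.9]), ([0.5618, -0.001, -0.0003], 0.66, [327.6, 252.4]), ([0.4239, -0.0057, -0.0003], 0.15, [328.7, 312.9])]
wing [([0.5557, 0.1362, 0.1644], 0.82, [258.5, 248.5]), ([0.564, -0.0017, 0.0469], 0.65, [327.9, 250.0]), ([0.4252, 0.1831, -0.0045], 0.62, [246.1, 310.8])]
tray [([0.6031, -0.1765, 0.0003], 0.59, [404.0, 235.8])]
green_jar [([0.6885, -0.0075, -0.0], 0.82, [331.3, 198.1]), ([0.5578, 0.1371, 0.163], 0.71, [258.1, 247.5])]
multimeter [([0.4259, -0.0046, -0.0037], 0.83, [328.2, 311.9])]
tape_roll [([0.4259, 0.1889, -0.0019], 0.67, [243.4, 310.5])]
solder_spool [([0.4256, -0.2147, -0.0025], 0.86, [420.3, 313.7])]
[ 0.174  -0.4953  0.4047] [ 3.1415 -0.      0.3378] 0.09178750666470897 1.0
```

View pics/s0.png

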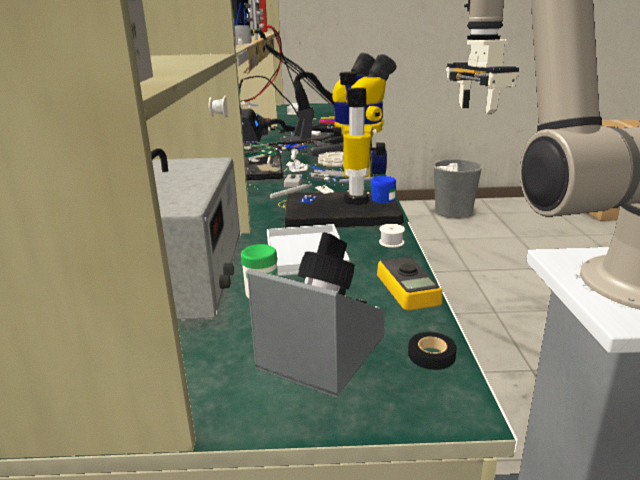

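View pics/t0.png

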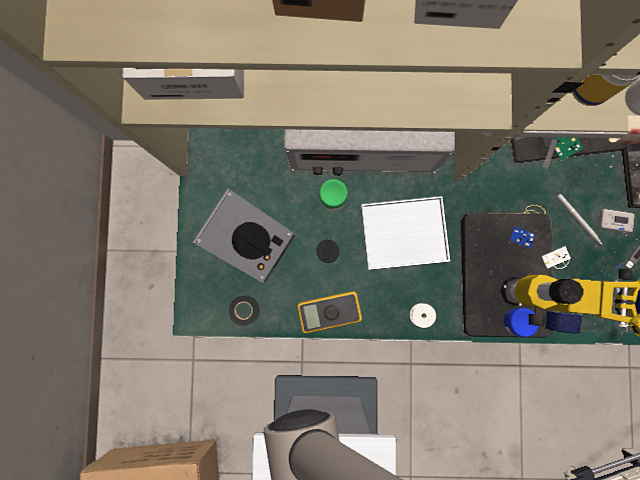

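```bash
python3 - <<'E'
from h import *
im=cv2.imread('pics/t0.png')[175:295,180:330];cv2.imwrite('pics/t0c.png',cv2.resize(im,None,fx=5,fy=5,interpolation=cv2.INTER_CUBIC))
print(np.array(cams.camera_model('top')['camera_matrix']))
E
```

```text
[[521.04708334   0.         326.09549122]
 [  0.         521.04708334 241.36109733]
 [  0.           0.           1.        ]]
```

View pics/t0c.png

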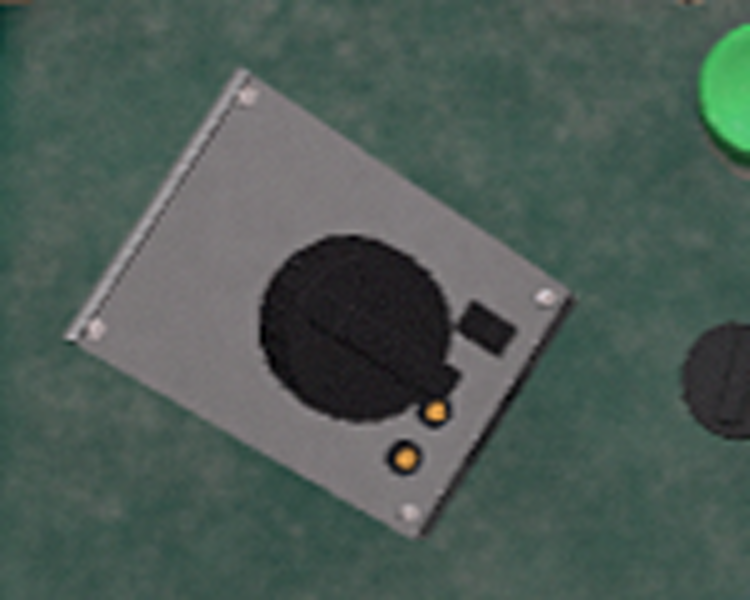

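```bash
cat > fit.py <<'E'
from h import *
from scipy.optimize import least_squares
np.set_printoptions(precision=4,suppress=True)
px=np.array([[228.4,189],[194,243],[294.4,233.6],[263.6,282]])
loc=np.array([[.075,-.065,.155],[.075,.065,.155],[-.075,-.065,.05],[-.075,.065,.05]])
def W(q): return Ro.from_euler('z',q[2]).apply(loc)+[q[0],q[1],0]
f=lambda q:np.concatenate([proj('top',w)-p for w,p in zip(W(q),px)])
r=least_squares(f,[.59,.17,.96]);q=r.x
print('box',q,'resid',r.fun)
R=Ro.from_euler('z',q[2])
obs=np.array([[.5771,.1629,.1131],[.5795,.1658,.1113],[.5609,.1328,.1691],[.5557,.1362,.1644]])
L=R.inv().apply(obs-[q[0],q[1],0]);print(L)
a=np.array([-np.sin(.6109),0,np.cos(.6109)])
print('origin in box from each',[ (l-a*d).round(4).tolist() for l,d in zip(L,[.013,.013,.078,.078])])
o=np.mean([l-a*d for l,d in zip(L,[.013,.013,.078,.078])],0)
print(o,'panel z there',.1025+np.tan(.6109)*o[0])
print('axis world',R.apply(a),'neck',R.apply(o)+[q[0],q[1],0])
E
python3 fit.py
```

```text
box [0.59 0.17 0.96] resid [ 4.  -4.8 -0.4 -7.1  0.8 -0.6 -3.4 -1.3]
[[-0.0132  0.0065  0.1131]
 [-0.0095  0.0062  0.1113]
 [-0.0472  0.0025  0.1691]
 [-0.0474  0.0087  0.1644]]
origin in box from each [[-0.0058, 0.0065, 0.1025], [-0.002, 0.0062, 0.1007], [-0.0024, 0.0025, 0.1052], [-0.0026, 0.0087, 0.1005]]
[-0.0032  0.006   0.1022] panel z there 0.10025831104994815
axis world [-0.329  -0.4699  0.8191] neck [0.5833 0.1708 0.1022]
```

```bash
sed -i 's/(u\[:2\]\/u\[2\]).round(1)/u[:2]\/u[2]/' h.py; python3 fit.py
```

```text
box [0.5829 0.1701 1.0364] resid [ 0.1899 -0.3178 -0.2506  0.1111  0.2921 -0.7987 -0.2219  0.999 ]
[[-0.0091  0.0013  0.1131]
 [-0.0054  0.0007  0.1113]
 [-0.0433 -0.0001  0.1691]
 [-0.043   0.0061  0.1644]]
origin in box from each [[-0.0017, 0.0013, 0.1025], [0.002, 0.0007, 0.1007], [0.0015, -0.0001, 0.1052], [0.0017, 0.0061, 0.1005]]
[0.0009 0.002  0.1022] panel z there 0.10312272132946967
axis world [-0.2922 -0.4936  0.8191] neck [0.5816 0.1719 0.1022]
```

```bash
cat > to.py <<'E'
# usage: python3 to.py x y z yaw  (tcp target) -> shares from present pose
import sys
from h import *
def to(x,y,z,yaw):
    s=observe();R=Ro.from_euler('xyz',s['tool_rot']);d=R.inv().apply(np.array([x,y,z])-s['tool_pos'])
    t=-(yaw-s['tool_rot'][2]);t=(t+np.pi)%(2*np.pi)-np.pi
    print('shift',(d/.4).round(4).tolist(),'turn',round(t/np.pi,4),'dist',np.linalg.norm(d).round(3))
if __name__=='__main__': to(*map(float,sys.argv[1:]))
E
python3 to.py 0.564 0.139 0.37 1.036
```

```text
shift [1.4455, -1.1731, 0.0867] turn -0.2222 dist 0.745
```

```bash
python3 -m jog '[[[0.72,-0.59,0],-0.22,0],[[0.72,-0.59,0],-0.22,0],[[0.72,-0.59,0],-0.22,0],[[0.72,-0.59,0],-0.22,0],[[0.72,-0.59,0],-0.22,0],[[0.72,-0.59,0],-0.22,0]]' 20; python3 to.py 0.564 0.139 0.37 1.036
```

```text
time: 1.75
tool_pos: [0.3682, -0.1753, 0.4051]
tool_rot: [3.14, 0.0, 1.029]
contact_force: [0.7, -0.6, -0.4]
opening: 0.0922
grip_force: 0.0
shift [0.9257, 0.0139, 0.0876] turn -0.0023 dist 0.372
```

```bash
python3 -m jog '[[[0.925,0.014,0.06],0,0.4],[[0.925,0.014,0.06],0,0.4],[[0.925,0.014,0.06],0,0.4],[[0.925,0.014,0.06],0,0.4],[[0.925,0.014,0.06],0,0.4],[[0.925,0.014,0.06],0,0.4],[[0.925,0.014,0.0876],0,0.5],[[0.925,0.014,0.0876],0,0.5]]' 20; python3 to.py 0.564 0.139 0.330 1.036
python3 - <<'E'
from h import *
snap('side','s1',(230,150,430,300),4)
snap('top','t1')
for c in('side','top'): print(c,[np.round(d['position'],4).tolist() for d in models.pinpoint('wing',c)[:2]])
E
```

```text
time: 2.75
tool_pos: [0.5626, 0.1368, 0.3683]
tool_rot: [-3.139, 0.002, 1.03]
contact_force: [0.3, -1.0, -0.5]
opening: 0.0463
grip_force: 0.0
shift [0.0067, 0.0003, 0.0957] turn -0.002 dist 0.038
side [[0.5601, 0.1342, 0.1679]]
top [[0.567, -0.0018, 0.0466]]
```

View pics/s1.png

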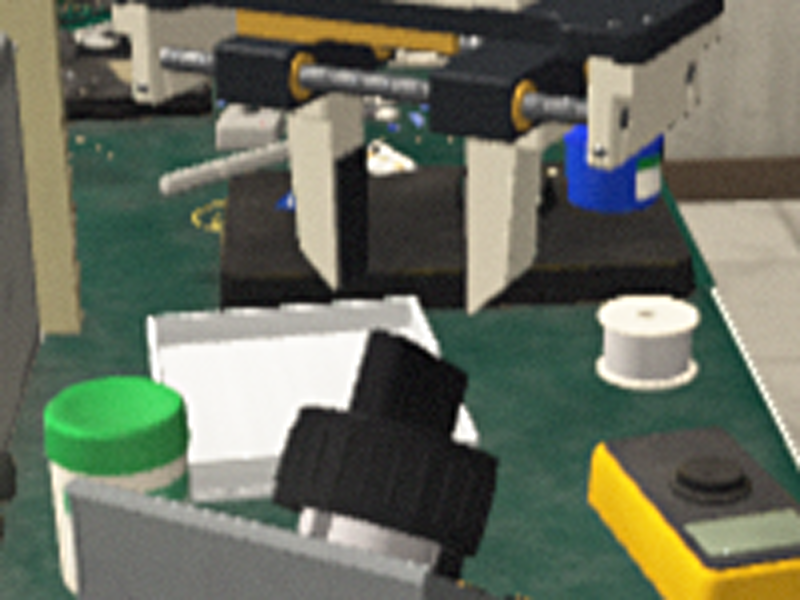

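```bash
python3 -m jog '[[[0.004,0,0.06],-0.002,0.5],[[0.004,0,0.11],-0.002,0.5],[[0.004,0,0.11],-0.002,0.9],[[0.004,0,0.11],-0.002,0.9],[[0.004,0,0.11],-0.002,0.9],[[0.004,0,0.11],-0.002,0.9]]' 20
```

```text
time: 3.7
tool_pos: [0.5638, 0.1382, 0.3265]
tool_rot: [3.141, -0.0, 1.035]
contact_force: [-2.8, -0.9, 4.5]
opening: 0.016
grip_force: 20.0
```

```bash
python3 -m jog '[[[0.006,0,0.008],0,0.9],[[0.011,0,0.016],0,0.9],[[0.0145,0,0.0205],0,0.9],[[0.0145,0,0.0205],0,0.9]]' 30; python3 - <<'E'
from h import *
for c in('side','top'): print(c,[np.round(d['position'],4).tolist() for d in models.pinpoint('wing',c)[:2]])
E
```

```text
time: 4.2
tool_pos: [0.5668, 0.1431, 0.3184]
tool_rot: [3.141, 0.0, 1.035]
contact_force: [-3.3, -2.5, 6.5]
opening: 0.0155
grip_force: 30.0
side [[0.5601, 0.1342, 0.1679]]
top [[0.567, -0.0018, 0.0466]]
```

```bash
python3 -m jog '[[[0.004,0,0.006],0,0.9],[[0.0073,0,0.0102],0,0.9],[[0.0073,0,0.0102],0,0.9]]' 30; python3 - <<'E'
from h import *
for c in('side','top'):
  cams.read_camera(c); print(c,[np.round(d['position'],4).tolist() for d in models.pinpoint('wing',c)[:2]],[np.round(d['position'],4).tolist() for d in models.pinpoint('cap',c)[:2]])
E
```

```text
time: 4.68
tool_pos: [0.5676, 0.1442, 0.3173]
tool_rot: [3.139, 0.003, 1.036]
contact_force: [-13.8, -11.1, 27.4]
opening: 0.016
grip_force: 30.1
side [[0.5641, 0.1402, 0.1577]] [[0.584, 0.1698, 0.1034]]
top [[0.567, 0.0001, 0.0459]] [[0.5604, -0.0011, -0.0005]]
```

```bash
python3 -m jog '[[[-0.0045,0,-0.006],0,0.9],[[-0.0045,-0.002,-0.006],-0.055,0.9],[[-0.005,-0.003,-0.006],-0.11,0.9],[[-0.005,-0.003,-0.006],-0.11,0.9]]' 20; python3 - <<'E'
from h import *
s=observe();print(s['torque'])
E
```

```text
time: 5.48
tool_pos: [0.5683, 0.1431, 0.3186]
tool_rot: [3.132, 0.001, 1.382]
contact_force: [3.0, -8.1, 8.9]
opening: 0.017
grip_force: 21.0
[-1.47291567 -1.10615355 -0.42659757]
```

```bash
python3 -m jog '[[[0,-0.0015,0],-0.055,0.9],[[-0.0005,-0.003,0],-0.11,0.9],[[-0.0005,-0.003,0],-0.11,0.9]]' 20; python3 - <<'E'
from h import *
s=observe();print(s['torque'])
E
```

```text
time: 5.85
tool_pos: [0.5677, 0.1429, 0.3196]
tool_rot: [3.129, 0.004, 1.727]
contact_force: [4.2, -9.3, 12.8]
opening: 0.0203
grip_force: 23.3
[-1.48262971 -1.48364773 -0.45359831]
```

```bash
python3 -m jog '[[[0,-0.0015,0],-0.055,0.9],[[-0.0005,-0.003,0],-0.11,0.9],[[-0.0005,-0.003,0],-0.11,0.9]]' 20; python3 - <<'E'
from h import *
s=observe();print(s['torque'])
snap('top','t2');im=cv2.imread('pics/t2.png');cv2.imwrite('pics/t2c.png',cv2.resize(im[180:290,190:310],None,fx=5,fy=5))
snap('side','s2',(270,200,390,300),5)
E
```

```text
time: 6.22
tool_pos: [0.5666, 0.1431, 0.3198]
tool_rot: [3.13, 0.007, 2.072]
contact_force: [5.4, -7.0, 12.4]
opening: 0.0226
grip_force: 24.1
[-0.77777325 -1.53414006 -0.38712897]
```

View pics/s2.png

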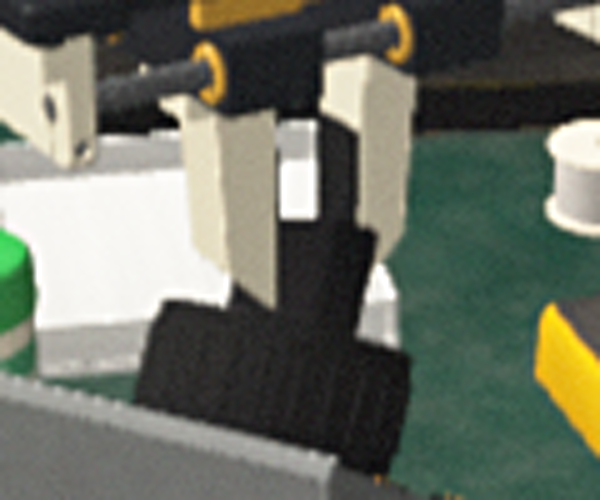

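```bash
python3 -m jog '[[[0,-0.0015,0],-0.055,0.9],[[-0.0005,-0.003,0],-0.11,0.9],[[-0.0005,-0.003,0],-0.14,0.9],[[-0.0005,-0.003,0],-0.14,0.9]]' 15; python3 - <<'E'
from h import *
s=observe();print(s['torque'])
E
```

```text
time: 6.82
tool_pos: [0.5652, 0.1427, 0.3192]
tool_rot: [3.136, 0.01, 2.512]
contact_force: [3.5, -5.3, 10.6]
opening: 0.0253
grip_force: 17.3
[-0.6346463  -1.17904218 -0.2896408 ]
```

```bash
python3 -m jog '[[[-0.0007,-0.007,-0.010],0,0.9],[[-0.0014,-0.014,-0.020],0,0.9],[[-0.002,-0.021,-0.030],0,0.9],[[-0.0028,-0.0286,-0.041],0,0.9],[[-0.0028,-0.0286,-0.041],0,0.9]]' 20; python3 - <<'E'
from h import *
s=observe();print(s['torque'])
snap('side','s3',(250,170,400,300),5)
E
```

```text
time: 7.45
tool_pos: [0.5591, 0.1341, 0.3346]
tool_rot: [3.134, 0.007, 2.511]
contact_force: [7.2, 3.1, 3.5]
opening: 0.0247
grip_force: 20.0
[ 0.69268463 -1.46604378 -0.11203945]
```

View pics/s3.png

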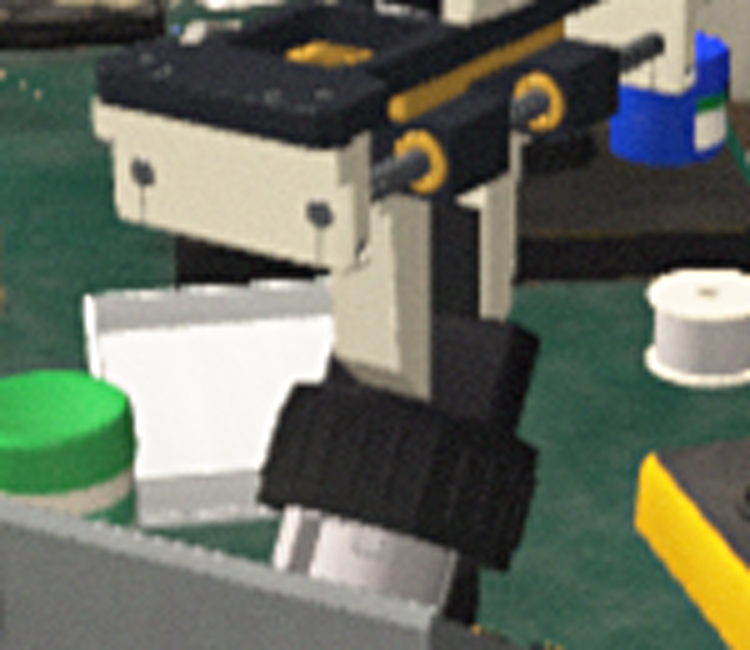

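```bash
python3 -m jog '[[[-0.0014,-0.014,-0.0205],0,0.9],[[-0.0028,-0.0286,-0.041],0,0.9],[[-0.004,-0.043,-0.0615],0,0.9],[[-0.0056,-0.057,-0.082],0,0.9],[[-0.0056,-0.057,-0.082],0,0.9]]' 20; python3 - <<'E'
from h import *
s=observe();print(s['torque'])
snap('side','s4',(250,150,400,280),5)
E
```

```text
time: 8.12
tool_pos: [0.5454, 0.1135, 0.3657]
tool_rot: [3.141, 0.001, 2.511]
contact_force: [0.9, 0.1, 0.8]
opening: 0.0199
grip_force: 18.9
[ 0.32821191 -0.39841159 -0.02236818]
```

View pics/s4.png

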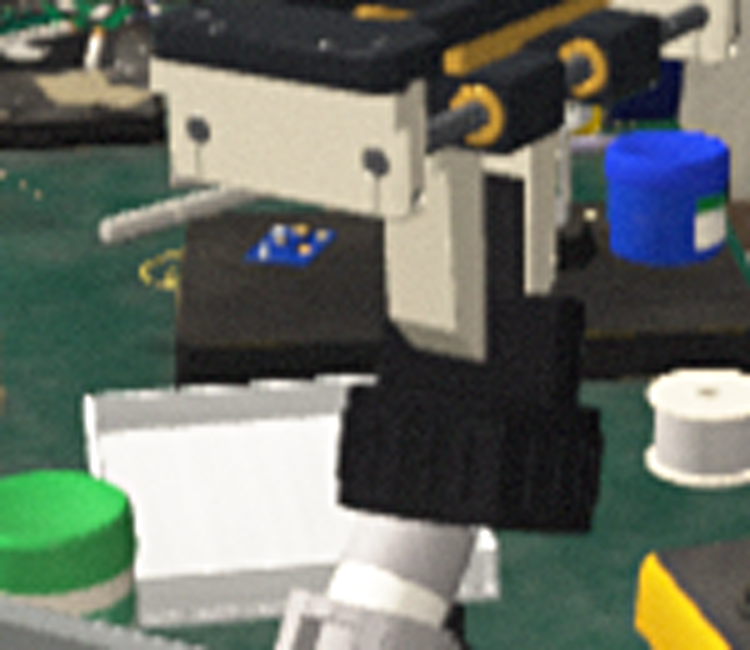

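```bash
python3 -m jog '[[[-0.002,-0.0215,-0.031],0,0.9],[[-0.004,-0.043,-0.0615],0,0.9],[[-0.004,-0.043,-0.12],0,0.9],[[-0.004,-0.043,-0.16],0,0.95],[[-0.004,-0.043,-0.16],0,0.95]]' 35; python3 - <<'E'
from h import *
s=observe();print(s['torque'])
snap('side','s5',(250,80,450,280),3)
for c in ('side','top'):
  if c=='top': cams.read_camera(c)
  for t in ('tray','fuse','cap','neck_mouth'): print(c,t,[(np.round(d['position'],4).tolist(),round(d['confidence'],2)) for d in models.pinpoint(t,c)[:2]])
E
```

```text
time: 8.8
tool_pos: [0.5365, 0.0986, 0.4305]
tool_rot: [3.14, 0.002, 2.511]
contact_force: [0.4, -0.3, -1.4]
opening: 0.0157
grip_force: 34.4
[ 0.07429598 -0.1350403   0.04120543]
side tray [([0.6108, -0.1739, 0.0021], 0.91), ([0.5796, 0.1711, 0.1027], 0.21)]
side fuse []
side cap [([0.5287, 0.1053, 0.1984], 0.92), ([0.5643, -0.0013, 0.0], 0.7)]
side neck_mouth [([0.5743, 0.1553, 0.1213], 0.97)]
top tray [([0.6042, -0.1773, -0.0016], 0.92)]
top fuse [([0.4277, 0.1854, -0.0032], 0.17)]
top cap [([0.5653, 0.003, 0.0006], 0.85)]
top neck_mouth [([0.603, -0.1788, -0.0021], 0.37)]
```

View pics/s5.png

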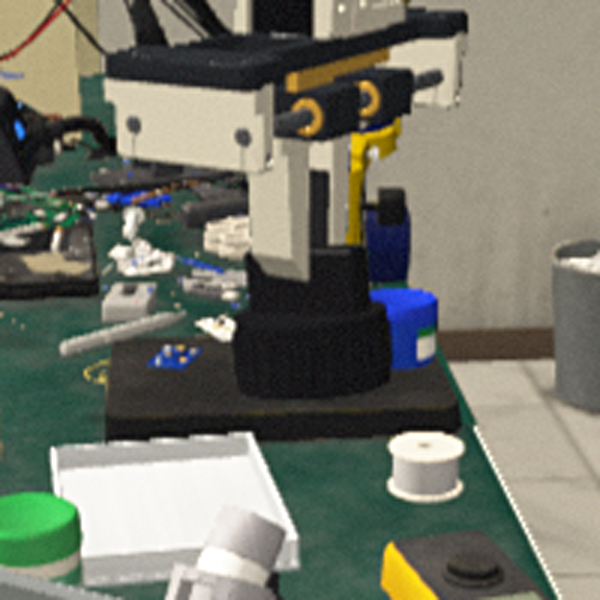

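```bash
python3 to.py .610 -.139 .30 2.511
```

```text
shift [-0.4987, -0.3731, 0.3216] turn 0.0003 dist 0.28
```

```bash
python3 -m jog '[[[-0.13,-0.10,0],0,0.95],[[-0.26,-0.2,0],0,0.95],[[-0.4,-0.3,0],0,0.95],[[-0.48,-0.36,0.05],0,0.95],[[-0.4987,-0.373,0.16],0,0.95],[[-0.4987,-0.373,0.26],0,0.95],[[-0.4987,-0.373,0.32],0,0.95],[[-0.4987,-0.373,0.32],0,0.95],[[-0.4987,-0.373,0.32],0,0.95]]' 35; python3 - <<'E'
from h import *
for c in ('side','top'):
  snap(c,c+'6')
  for t in ('tray','cap','wing'): print(c,t,[(np.round(d['position'],4).tolist(),round(d['confidence'],2)) for d in models.pinpoint(t,c)[:2]])
E
```

```text
time: 10.42
tool_pos: [0.6105, -0.1391, 0.3022]
tool_rot: [3.141, 0.002, 2.512]
contact_force: [-0.1, -0.3, -0.6]
opening: 0.0158
grip_force: 34.4
side tray [([0.6094, -0.1784, -0.0002], 0.89)]
side cap [([0.6025, -0.131, 0.0721], 0.7), ([0.5638, -0.0009, 0.002], 0.54)]
side wing [([0.6088, -0.1387, 0.1348], 0.68), ([0.5643, 0.0037, 0.0487], 0.56)]
top tray []
top cap [([0.5609, -0.0005, 0.0017], 0.78), ([0.6017, -0.1278, 0.0695], 0.73)]
top wing [([0.5683, -0.0012, 0.0456], 0.62), ([0.604, -0.1369, 0.1322], 0.56)]
```

```bash
python3 -m jog '[[[-0.0045,-0.006,0.06],0,0.95],[[-0.0045,-0.006,0.12],0,0.95],[[-0.0045,-0.006,0.145],0,0.95],[[-0.0045,-0.006,0.16],0,0.95],[[-0.0045,-0.006,0.167],0,0.95],[[-0.0045,-0.006,0.167],0,0.95]]' 35
```

```text
time: 11.58
tool_pos: [0.6108, -0.1409, 0.2384]
tool_rot: [3.139, 0.003, 2.512]
contact_force: [-5.0, 8.3, 18.3]
opening: 0.0152
grip_force: 34.9
```

```bash
python3 -m jog '[[[0,0,-0.005],0,0.95],[[0,0,-0.005],0,0.6],[[0,0,-0.005],0,0.6],[[0,0,-0.1],0,0.5],[[0,0,-0.2],0,0.4],[[0,0,-0.3],0,0.4],[[0,0,-0.4],0,0.2],[[0,0,-0.4],0,0.2]]' 20; python3 - <<'E'
from h import *
for c in ('side','top'):
  snap(c,c+'7')
  for t in ('tray','cap','wing','fuse','neck_mouth','fuse_mid'): print(c,t,[(np.round(d['position'],4).tolist(),round(d['confidence'],2)) for d in models.pinpoint(t,c)[:2]])
a=cv2.imread('pics/side7.png')[205:305,220:380];cv2.imwrite('pics/s7c.png',cv2.resize(a,None,fx=5,fy=5))
E
```

```text
time: 12.58
tool_pos: [0.6105, -0.1423, 0.3978]
tool_rot: [3.14, 0.007, 2.512]
contact_force: [1.2, -0.6, -0.7]
opening: 0.0704
grip_force: 0.0
side tray [([0.609, -0.1749, -0.0029], 0.87)]
side cap [([0.6047, -0.133, 0.0016], 0.87), ([0.5651, 0.0008, 0.0004], 0.45)]
side wing [([0.603, -0.1339, 0.0718], 0.74), ([0.5667, 0.0036, 0.0469], 0.4)]
side fuse []
side neck_mouth [([0.5748, 0.1588, 0.1233], 0.61)]
side fuse_mid []
top tray [([0.6057, -0.1754, -0.0033], 0.8)]
top cap [([0.5643, 0.0002, 0.003], 0.9), ([0.6051, -0.1311, 0.0043], 0.76)]
top wing [([0.565, -0.0028, 0.0468], 0.88), ([0.5958, -0.1322, 0.0683], 0.61)]
top fuse [([0.6025, 0.1964, 0.0717], 0.79)]
top neck_mouth [([0.5756, 0.1601, 0.1251], 0.78)]
top fuse_mid [([0.5845, 0.172, 0.1092], 0.81)]
```

View pics/s7c.png

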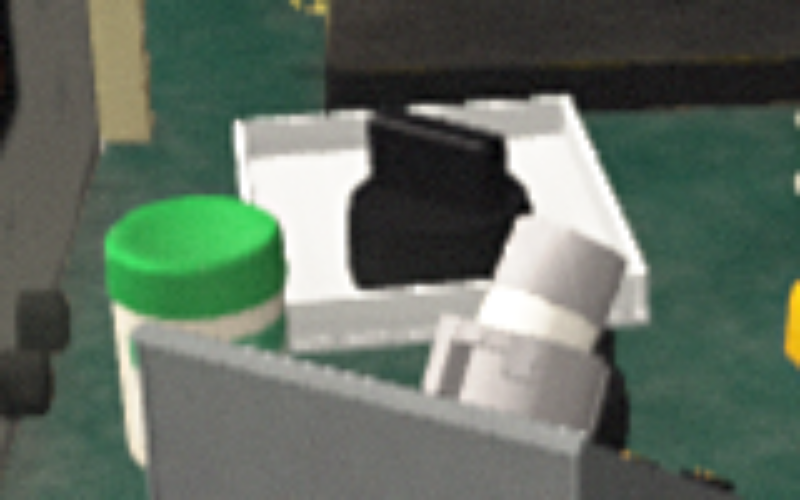

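```bash
python3 to.py .5698 .149 .40 1.036
```

```text
shift [0.5099, 0.5286, -0.0147] turn 0.4698 dist 0.294
```

```bash
python3 -m jog '[[[0.5099,0.5286,-0.01],0.47,0.3],[[0.5099,0.5286,-0.01],0.47,0.3],[[0.5099,0.5286,-0.01],0.47,0.3],[[0.5099,0.5286,-0.01],0.47,0.3],[[0.5099,0.5286,-0.01],0.47,0.3],[[0.5099,0.5286,-0.01],0.47,0.3],[[0.5099,0.5286,-0.01],0.47,0.3],[[0.5099,0.5286,-0.01],0.47,0.3],[[0.5099,0.5286,0.08],0.47,0.35],[[0.5099,0.5286,0.08],0.47,0.35]]' 20; python3 to.py .5698 .149 .309 1.036
```

```text
time: 14.52
tool_pos: [0.5692, 0.1489, 0.3599]
tool_rot: [-3.137, 0.004, 1.036]
contact_force: [-0.8, -0.8, -0.5]
opening: 0.0601
grip_force: 0.0
shift [0.0014, 0.0018, 0.1273] turn -0.0001 dist 0.051
```

```bash
python3 -m jog '[[[0.001,0.001,0.06],0,0.35],[[0.001,0.001,0.11],0,0.35],[[0.001,0.001,0.128],0,0.35],[[0.001,0.001,0.128],0,0.8],[[0.001,0.001,0.128],0,0.8],[[0.001,0.001,0.128],0,0.8],[[0.001,0.001,0.128],0,0.8]]' 25
```

```text
time: 15.4
tool_pos: [0.5702, 0.1494, 0.3119]
tool_rot: [-3.142, -0.001, 1.035]
contact_force: [-4.5, 1.8, 6.3]
opening: 0.0331
grip_force: 24.9
```

```bash
python3 -m jog '[[[-0.0145,0,-0.0205],0,0.8],[[-0.036,0,-0.051],0,0.8],[[-0.065,0,-0.092],0,0.8],[[-0.093,0,-0.133],0,0.8],[[-0.122,0,-0.174],0,0.8],[[-0.122,0,-0.24],0,0.8],[[-0.122,0,-0.24],0,0.8]]' 25; python3 - <<'E'
from h import *
s=observe();print(s['torque'])
for c in ('side','top'):
  snap(c,c+'8')
  for t in ('fuse','fuse_mid','cap'): print(c,t,[(np.round(d['position'],4).tolist(),round(d['confidence'],2)) for d in models.pinpoint(t,c)[:2]])
E
```

```text
time: 16.27
tool_pos: [0.5459, 0.1064, 0.4102]
tool_rot: [3.135, -0.004, 1.034]
contact_force: [0.2, -0.1, -0.3]
opening: 0.0336
grip_force: 24.9
[-0.00597859  0.00031355 -0.00706014]
side fuse [([0.5769, 0.1531, 0.1649], 0.8)]
side fuse_mid [([0.5612, 0.1257, 0.2092], 0.85), ([0.602, -0.1348, 0.0699], 0.42)]
side cap [([0.6009, -0.1347, 0.0022], 0.64), ([0.5633, -0.0026, 0.0011], 0.57)]
top fuse [([0.687, -0.0079, -0.0017], 0.23)]
top fuse_mid [([0.688, -0.0076, 0.0003], 0.44)]
top cap [([0.6066, -0.1295, 0.0042], 0.88), ([0.5635, -0.0012, 0.0016], 0.61)]
```

```bash
python3 -m jog '[[[-0.1,0,0],0,0.8],[[-0.2025,0,0],0,0.8],[[-0.2025,0,0.1],0,0.8],[[-0.2025,0,0.22],0,0.8],[[-0.2025,0,0.3],0,0.8],[[-0.2025,0,0.335],0,0.8],[[-0.2025,0,0.335],0,0.8]]' 15; python3 - <<'E'
from h import *
s=observe();print(s['torque'])
for c in ('side','top'):
  snap(c,c+'9')
  for t in ('fuse','fuse_mid'): print(c,t,[(np.round(d['position'],4).tolist(),round(d['confidence'],2)) for d in models.pinpoint(t,c)[:2]])
E
```

```text
time: 17.55
tool_pos: [0.5042, 0.0376, 0.2726]
tool_rot: [-3.141, 0.001, 1.035]
contact_force: [0.2, -0.3, -1.0]
opening: 0.0337
grip_force: 14.9
[-0.03719486 -0.07751346  0.0418741 ]
side fuse [([0.5358, 0.0849, 0.0279], 0.62)]
side fuse_mid [([0.5191, 0.0568, 0.073], 0.58)]
top fuse []
top fuse_mid []
```

```bash
python3 -m jog '[[[0.025,0,0],0,0.8],[[0.06,0,0],0,0.8],[[0.09,0,0],0,0.8],[[0.12,0,0],0,0.8],[[0.12,0,0],0,0.8]]' 12; python3 - <<'E'
from h import *
s=observe();print(s['torque'])
for c in ('side','top'):
  snap(c,c+'10')
  for t in ('fuse','fuse_mid'): print(c,t,[(np.round(d['position'],4).tolist(),round(d['confidence'],2)) for d in models.pinpoint(t,c)[:2]])
E
```

```text
time: 18.48
tool_pos: [0.529, 0.0798, 0.2727]
tool_rot: [-3.142, -0.0, 1.037]
contact_force: [-0.0, -1.5, -0.6]
opening: 0.0332
grip_force: 12.0
[-0.1105562  -0.0741085   0.01351247]
side fuse []
side fuse_mid [([0.5325, 0.0878, 0.062], 0.95)]
top fuse [([0.4276, 0.1881, -0.0022], 0.15)]
top fuse_mid []
```

```bash
python3 -m jog '[[[0.015,0,0],0,0.8],[[0.03,0,0],0,0.8],[[0.036,0,0],0,0.8],[[0.036,0,0],0,0.8]]' 12; python3 - <<'E'
from h import *
s=observe();print(s['torque'])
for c in ('side','top'):
  snap(c,c+'11')
  for t in ('fuse','fuse_mid'): print(c,t,[(np.round(d['position'],4).tolist(),round(d['confidence'],2)) for d in models.pinpoint(t,c)[:2]])
a=cv2.imread('pics/side11.png')[170:310,250:420];cv2.imwrite('pics/s11c.png',cv2.resize(a,None,fx=4,fy=4))
E
```

```text
time: 19.27
tool_pos: [0.5361, 0.0914, 0.2729]
tool_rot: [3.141, 0.0, 1.036]
contact_force: [-0.7, -0.7, -0.5]
opening: 0.0333
grip_force: 12.0
[-0.22195969  0.00503067  0.00792691]
side fuse []
side fuse_mid []
top fuse []
top fuse_mid []
```

View pics/s11c.png

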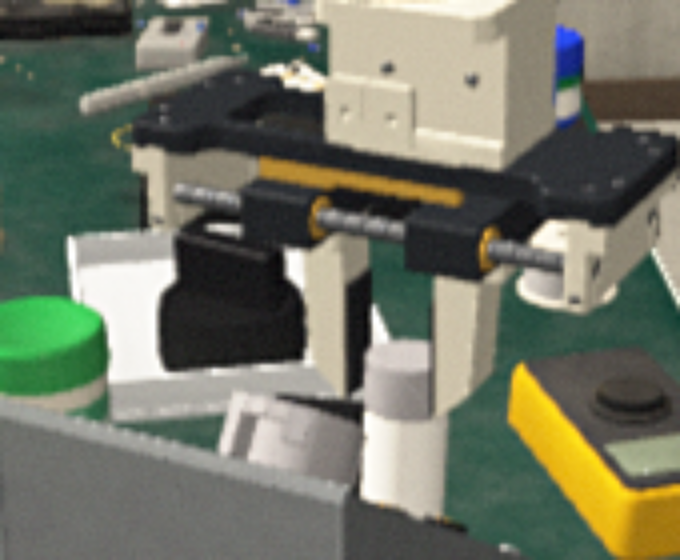

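```bash
python3 -m jog '[[[-0.03,0,-0.02],0,0.8],[[-0.03,0,-0.15],0,0.8],[[-0.03,0,-0.27],0,0.8],[[-0.03,0,-0.27],0,0.8]]' 15; python3 to.py .603 -.226 .33 1.036;  python3 - <<'E'
from h import *
for c in ('side','top'):
  snap(c,c+'12')
  for t in ('fuse','fuse_mid'): print(c,t,[(np.round(d['position'],4).tolist(),round(d['confidence'],2)) for d in models.pinpoint(t,c)[:2]])
E
```

```text
time: 20.08
tool_pos: [0.5302, 0.0803, 0.3856]
tool_rot: [3.134, -0.005, 1.035]
contact_force: [0.5, -0.2, -1.5]
opening: 0.0333
grip_force: 15.0
shift [-0.5661, 0.5465, 0.1406] turn -0.0003 dist 0.32
side fuse [([0.5344, 0.0861, 0.1187], 0.87), ([0.5862, 0.1741, 0.0007], 0.36)]
side fuse_mid [([0.5319, 0.0782, 0.1749], 0.83)]
top fuse []
top fuse_mid []
```

```bash
python3 -m jog '[[[-0.1,0.1,0],0,0.8],[[-0.2,0.19,0],0,0.8],[[-0.31,0.3,0],0,0.8],[[-0.41,0.4,0],0,0.8],[[-0.5,0.485,0],0,0.8],[[-0.566,0.5465,0],0,0.8],[[-0.566,0.5465,0.1],0,0.8],[[-0.566,0.5465,0.18],0,0.8],[[-0.566,0.5465,0.22],0,0.8],[[-0.566,0.5465,0.22],0,0.8]]' 15;  python3 - <<'E'
from h import *
for c in ('side','top'):
  snap(c,c+'13')
  for t in ('fuse','fuse_mid','cap','tray'): print(c,t,[(np.round(d['position'],4).tolist(),round(d['confidence'],2)) for d in models.pinpoint(t,c)[:2]])
E
```

```text
time: 21.62
tool_pos: [0.6022, -0.2253, 0.2916]
tool_rot: [-3.139, 0.0, 1.035]
contact_force: [-0.6, 0.8, -0.3]
opening: 0.0338
grip_force: 15.0
side fuse [([0.6029, -0.2189, 0.0246], 0.94)]
side fuse_mid [([0.6036, -0.2255, 0.0823], 0.9)]
side cap [([0.6022, -0.1332, 0.0058], 0.83), ([0.5641, 0.0018, -0.0012], 0.48)]
side tray [([0.6094, -0.1776, 0.0024], 0.94), ([0.4211, -0.2169, 0.0009], 0.22)]
top fuse [([0.5841, 0.1722, 0.099], 0.69), ([0.5763, 0.1599, 0.1237], 0.28)]
top fuse_mid []
top cap [([0.5597, 0.0008, 0.0024], 0.92), ([0.6044, -0.1305, 0.0041], 0.87)]
top tray [([0.6046, -0.1772, -0.0022], 0.56)]
```

```bash
python3 -m jog '[[[0,0,0.03],0,0.8],[[0,0,0.048],0,0.8],[[0,0,0.052],0,0.8],[[0,0,0.052],0,0.8]]' 15; python3 -m jog '[[[0,0,0.005],0,0.8],[[0,0,0.005],0,0.8]]' 8
```

```text
time: 22.62
tool_pos: [0.6023, -0.2254, 0.2719]
tool_rot: [-3.141, 0.0, 1.035]
contact_force: [0.5, -0.4, -1.1]
opening: 0.0334
grip_force: 15.0
time: 22.88
tool_pos: [0.6023, -0.2254, 0.2702]
tool_rot: [3.141, 0.0, 1.035]
contact_force: [-0.2, 0.2, -0.6]
opening: 0.0333
grip_force: 8.0
```

```bash
python3 -m jog '[[[0,0,0.006],0,0.8],[[0,0,0.006],0,0.8]]' 8; python3 -m jog '[[[0,0,0.006],0,0.8],[[0,0,0.006],0,0.8]]' 8;python3 -m jog '[[[0,0,0.005],0,0.8],[[0,0,0.005],0,0.8]]' 8
```

```text
time: 23.12
tool_pos: [0.6025, -0.2255, 0.2686]
tool_rot: [3.14, -0.0, 1.035]
contact_force: [-0.2, -0.1, 3.9]
opening: 0.0337
grip_force: 8.0
time: 23.38
tool_pos: [0.603, -0.2256, 0.2676]
tool_rot: [3.137, -0.0, 1.035]
contact_force: [0.5, 0.9, 8.9]
opening: 0.0335
grip_force: 8.0
time: 23.62
tool_pos: [0.603, -0.2256, 0.2659]
tool_rot: [3.137, -0.0, 1.035]
contact_force: [0.2, 0.8, 10.7]
opening: 0.0336
grip_force: 8.0
```

```bash
python3 -m jog '[[[0,0,-0.008],0,0.63],[[0,0,-0.008],0,0.6],[[0,0,-0.008],0,0.45],[[0,0,-0.008],0,0.35],[[0,0,-0.008],0,0.35],[[0,0,-0.1],0,0.3],[[0,0,-0.25],0,0.2],[[0,0,-0.35],0,0.2],[[0,0,-0.35],0,0.2]]' 8; python3 - <<'E'
from h import *
for c in ('side','top'):
  snap(c,c+'14')
  for t in ('fuse','fuse_mid','cap','wing','tray','green_jar','multimeter','tape_roll','solder_spool'): print(c,t,[(np.round(d['position'],4).tolist(),round(d['confidence'],2)) for d in models.pinpoint(t,c)[:2]])
E
```

```text
time: 24.75
tool_pos: [0.6026, -0.2255, 0.4077]
tool_rot: [3.134, -0.0, 1.035]
contact_force: [-1.0, 0.4, 0.0]
opening: 0.0733
grip_force: 0.0
side fuse [([0.4267, -0.0045, 0.0016], 0.31)]
side fuse_mid [([0.6026, -0.2199, 0.0555], 0.58)]
side cap [([0.6025, -0.1349, 0.0028], 0.9), ([0.5639, -0.0028, 0.0008], 0.55)]
side wing [([0.6014, -0.1336, 0.0675], 0.96), ([0.5646, 0.0016, 0.0456], 0.43)]
side tray [([0.6098, -0.1763, -0.0003], 0.92)]
side green_jar []
side multimeter [([0.4257, -0.0055, 0.0011], 0.76), ([0.4251, 0.1864, -0.0016], 0.54)]
side tape_roll [([0.4253, 0.1861, -0.0004], 0.64), ([0.611, -0.1766, 0.0008], 0.37)]
side solder_spool [([0.4176, -0.2157, -0.0014], 0.57), ([0.6031, -0.1324, 0.0043], 0.55)]
top fuse [([0.6001, -0.2235, 0.0018], 0.55)]
top fuse_mid [([0.6034, -0.2187, 0.0571], 0.57)]
top cap [([0.6042, -0.1299, 0.0024], 0.97), ([0.5629, -0.0005, 0.0006], 0.93)]
top wing [([0.5983, -0.1319, 0.0635], 0.95), ([0.5695, -0.001, 0.0482], 0.84)]
top tray [([0.5986, -0.1348, 0.0634], 0.65), ([0.6043, -0.1754, -0.0002], 0.58)]
top green_jar [([0.6891, -0.0052, 0.0008], 0.93)]
top multimeter [([0.4246, -0.0084, -0.0023], 0.85), ([0.6016, -0.2222, 0.0023], 0.59)]
top tape_roll [([0.4261, 0.1865, -0.003], 0.95)]
top solder_spool []
```

```bash
python3 -c "
from cell import robot
print(robot.hand_in())"
```

```text
the job is handed in; nothing more can be done
None
```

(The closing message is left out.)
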